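Feel for an empty cell in the dust box and put the bottle away

ROBOT

A 7-joint arm with a two-finger parallel gripper is mounted at the origin on the work surface. World frame = base frame: x ahead of the robot, y to its left, z up, the work surface at z = 0. Lengths are in m, angles in degrees, forces in N, time in s.
With the tool pointing down it reaches from about 0.35 to 0.9 m from the base axis. Payload 19.9 kg.
Tool frame: the origin (TCP) lies at the very end of the fingers, on their centre line; the grasp point (between the pads) lies 19 mm behind it; z points along the fingers, y is the line along which they close (so a half turn about z gives the same grasp; the last joint's range is limited). The gripper opens to 85 mm and grips with 20 to 120 N. Pads are 22 mm wide; open, the fingers measure 114 mm over their backs; the gripper's body (76 mm by 85 mm) begins 54 mm behind the grasp point. The pads swing forward as they close: fully open they stand 13 mm farther back than shut.
Start: joints at [63.913, 23.915, -0.59, 92.452, 0.269, 63.638, -3.037], TCP at [0.251, -0.572, 0.231] pointing down, gripper open.
Joint ranges: [-161.28, 161.28], [-22.2, 115.67], [-73.04, 71.86], [3.21, 147.25], [-68.34, 248.33], [10.77, 114.83], [-161.83, 161.83]. Speed limits (degrees/s): [108.29, 108.29, 136.94, 136.94, 172.46, 172.46, 172.46].

INTERFACE

Orientations are given as a 3x3 rotation matrix whose columns are the frame's x, y, z axes.
In Python, from cell import bot gives the robot as it stands. The module is installed in compiled form; this text tells all that it offers.
- The arm moves only by the shell command python3 -m inch 'ROWS' [FORCE]. ROWS is JSON, a list of rows, each a list of 3 entries, a list of its own where there are three numbers: the shift along the tool's x, y, z normalised to -1 to 1, where 1 is 0.15 m, then the turn, a rotation vector about the tool's x, y, z normalised to -1 to 1, where 1 is pi/4 rad, then the opening, from 0 (shut) to 1 (fully open). A call has exactly 8 rows; each row shifts and turns the commanded pose from where the row before left it, along the tool's axes as they then stand; what a row does not reach is not made up. A row lasts 1/8 s, in which the tool goes at most 62.5 mm and 10.7 degrees, less where a joint would pass 70% of its speed; a pose out of reach is approached as far as the arm can. A call with a number of a shift or a turn outside -1 to 1 is refused whole. A call with a gripper value outside its range is refused whole. The fingers move at their own pace and stop on an object; FORCE is the grip in N (left out, the last holds). Time passes only in rows, so rows that do not move let the fingers close, or fill a call up. It gives the time, the measured TCP pose, the force, the opening and the grip force at its end, in the units of the state.
- bot.read_state(): the state, without advancing time (a new reading comes with each control period).
- bot.camera(name): name is "scene" or "top" or "wrist"; returns a dict with "pixels" (384x512x3 uint8, blue, green, red), "depth" (384x512 float32, m along the optical axis (not along the pixel's ray), 0 where there is no reading), "fx", "fy", "cx", "cy" (pixels), "R" (3x3) and "t" (3): a world point X has camera coordinates R X + t; the wrist camera has in their place "hand_eye" (4x4, takes a point from camera to tool coordinates, whose origin is the TCP and whose axes are the flange's). Camera axes: x right, y down, z forward; pixel columns grow to the right and rows downward; lengths in m; the calibration is good to about 2 mm. A picture is of the moment at which its call begins: read the wrist's pose just before it.
- bot.finish_job(): hands the job in; it is judged then, once.
The state is a dict: "time": time; "joints": joint angles; "dq": joint speeds; "joint_torque": joint torques, N m; "eef_pos": TCP position; "eef_rot": TCP orientation; "ft_force": force on the tool from outside, world axes, zero at the start; "torque": the same for the moment, N m; "opening": finger opening in m; "finger_force": force on a finger pad.
Only numpy, scipy, OpenCV 4.12 (cv2) and the standard library are available. Lean on these libraries where they do the work, as an engineer would, in place of code of your own. Each camera call takes 0.05 s, during which the arm holds its last target. There are 200 camera calls.

TASK

Put the blue bottle with the tall white cap away in the dust box. You cannot see which cells are taken, so before you touch the bottle feel down through the flaps with closed fingers, gently and at the middle of a cell, until you find one that is empty to well below where a cap would stand. Then lower the bottle upright into an empty cell, set it down on the cell's floor without dropping it or knocking it on a stored bottle, let go and come out so the flaps close over it; leave everything else on the bench where it stands.

Things in the scene. Friction and masses are not known exactly. Their poses are not given: they have to be found in the camera images.
- dustbox: Plywood dust box fixed on the bench, 128 (its x) by 358 (its y) by 148 mm high, five cells in a row along its y, each closed by a pair of pale grey flaps with dark hinge rods at the partitions and a blue push plate at the middle; the inside cannot be seen. Origin: middle of its underside, z up. Three of the cells hold an upright bottle of the same shape as the loose one; two cells are empty; which ones is not known.
- bottle_mid (a point): The bottle to put away, standing upright on the bench: dark blue round body 46 mm across and 55 mm high, sloping shoulder, and a tall ribbed white screw cap, 20 mm across, from 70 to 110 mm above its underside, with a red dot on top. This point is on its axis, half-way up (55 mm above its underside; cap top 55 mm above this point). About 0.15 to 0.3 kg. Standing in a cell it is 65 mm above the box's origin.
- cell_1 (a point): Middle of the mouth of cell 1, level with the box's top; cell 1 is at the +y end, 5 at the -y end, 70 mm apart; axes as the box's. Inside, every cell is 116 mm along the box's x and 66 mm along its y (4 mm partitions) and 138 mm deep from mouth to floor. Jaws that close along the box's x have the room to open in it (110 mm over their backs).
- cell_2 (a point): Middle of the mouth of cell 2, level with the box's top; cell 1 is at the +y end, 5 at the -y end, 70 mm apart; axes as the box's. Every mouth is closed by two 3 mm leaves flush with the top, hinged at the cell's +y and -y sides, meeting along its middle line (parallel to x). They swing only down, slippery, each under 1 N at first, 2 N pushed right down, and spring shut.
- cell_3 (a point): Middle of the mouth of cell 3, level with the box's top; cell 1 is at the +y end, 5 at the -y end, 70 mm apart; axes as the box's. Bottles in the box stand within 13 mm of their cell's middle along x and 4 mm along y, with the cap top 28 mm below the mouth: there closed fingertips pushed down in the middle stop; press lightly (40 N is too much).
- cell_4 (a point): Middle of the mouth of cell 4, level with the box's top; cell 1 is at the +y end, 5 at the -y end, 70 mm apart; axes as the box's. In an empty cell closed fingertips meet only the flaps; it counts as felt once they are 50 mm below the mouth, near the cell's middle.
- cell_5 (a point): Middle of the mouth of cell 5, level with the box's top; cell 1 is at the +y end, 5 at the -y end, 70 mm apart; axes as the box's. A bottle lowered in pushes both leaves aside; set down and let go, its cap is 28 mm below the mouth and the leaves close above it.
- jar_a: Bystander, not to be moved: pale pink wide-lidded jar (44 mm across, 70 high), white lid with a red dot; origin in the middle of its underside
- jar_b: Bystander, not to be moved: second wide-lidded jar (48 mm across, 78 high), dark red dot; origin in the middle of its underside
- sifter: Bystander, not to be moved: small pink plastic sieve cup (66 mm across, 26 high) with a straight handle reaching 105 mm along its x; origin in the middle of its underside
Not all that is in view belongs to the job. What is shaped like the part that bears bottle_mid but yellow is not meant.

How it is judged (in metres and radians):
On the way, in this order (a step that is already met when the one before it is completed fails the run):
1. an empty cell has been felt: with the bottle still untouched in its place, the closed fingertips are about 45 mm or more below the mouth, within 22 mm of the middle of a cell (((horizontal distance between the grasp point and cell_1 below 0.022 m and z of the grasp point in the frame of cell_1 below -0.024 m) or (horizontal distance between the grasp point and cell_2 below 0.022 m and z of the grasp point in the frame of cell_2 below -0.024 m) or (horizontal distance between the grasp point and cell_3 below 0.022 m and z of the grasp point in the frame of cell_3 below -0.024 m) or (horizontal distance between the grasp point and cell_4 below 0.022 m and z of the grasp point in the frame of cell_4 below -0.024 m) or (horizontal distance between the grasp point and cell_5 below 0.022 m and z of the grasp point in the frame of cell_5 below -0.024 m)) and distance of bottle_mid from where it was at the start of the episode below 0.01 m), for 0.05 s.
2. the bottle is lifted above the top of the box, upright (z of bottle_mid in the frame of dustbox above 0.19 m and angle between bottle_mid's own z axis and vertical below 0.3 rad), for 0.05 s.
At the end, for the whole second after the job is handed in: the bottle stands on the floor of a cell of the dust box (its middle 65 mm above the box's underside, within 4 mm), upright within 0.1 rad, released and at rest (x of bottle_mid in the frame of dustbox between -0.058 and 0.058 m and y of bottle_mid in the frame of dustbox between -0.173 and 0.173 m and z of bottle_mid in the frame of dustbox between 0.06 and 0.069 m and angle between bottle_mid's own z axis and vertical below 0.1 rad and linear speed of bottle below 0.01 m/s and contact force between the fingers and bottle below 0.1 N); the robot touches nothing.
It fails at once if the bottle dropped: faster than 0.4 m/s while inside the box (x of bottle_mid in the frame of dustbox between -0.058 and 0.058 m and y of bottle_mid in the frame of dustbox between -0.173 and 0.173 m and z of bottle_mid in the frame of dustbox below 0.185 m and linear speed of bottle above 0.4 m/s).
It fails at once if the bottle knocked against a stored bottle (over 4 N) (contact force between bottle and stored_1_c0 above 4 N or contact force between bottle and stored_1_c1 above 4 N or contact force between bottle and stored_2_c0 above 4 N or contact force between bottle and stored_2_c1 above 4 N or contact force between bottle and stored_3_c0 above 4 N or contact force between bottle and stored_3_c1 above 4 N).
It fails at once if a stored bottle pressed with more than 40 N (contact force between the fingers and stored_1_c0 above 40 N or contact force between the fingers and stored_1_c1 above 40 N or contact force between the fingers and stored_2_c0 above 40 N or contact force between the fingers and stored_2_c1 above 40 N or contact force between the fingers and stored_3_c0 above 40 N or contact force between the fingers and stored_3_c1 above 40 N).
It fails at once if a bystander (either jar or the sifter) moved more than 25 mm (distance of any of jar_a, jar_b, sifter from where it was at the start of the episode above 0.025 m).
It also fails if it takes over 58 s, if anything falls off the work surface, if the arm or the gripper's body presses on something with over 40 N, if the wrist force passes 120 N, or if a joint passes its speed limit or range.

## Working session

There is one attempt and no reset: what is moved stays moved. The work goes in short steps, Python scripts to look and compute and a shell command to move; the robot and the scene stay as the last step left them, time stands still between calls to the robot, and variables do not carry over. Pictures are saved under pics/ and viewed, at most 10 in all, crops included, and the job is handed in when it is done.

```bash
mkdir -p pics; cat > h.py <<'E'
import numpy as np, cv2
from cell import bot
def grab(n):
    s=bot.read_state(); c=bot.camera(n); c['s']=s
    if 'hand_eye' in c:
        T=np.eye(4); T[:3,:3]=s['eef_rot']; T[:3,3]=s['eef_pos']; M=T@np.array(c['hand_eye']); c['Rw'],c['o']=M[:3,:3],M[:3,3]
    else:
        R=np.array(c['R']); c['Rw']=R.T; c['o']=-R.T@np.array(c['t'])
    return c
def ray(c,u,v,z):
    d=c['Rw']@np.array([(u-c['cx'])/c['fx'],(v-c['cy'])/c['fy'],1]); return c['o']+d*(z-c['o'][2])/d[2]
def cloud(c):
    v,u=np.mgrid[:384,:512]; d=c['depth']
    return (np.stack([(u-c['cx'])/c['fx']*d,(v-c['cy'])/c['fy']*d,d],-1)@c['Rw'].T)+c['o']
E
python3 - <<'E'
from h import *
s=bot.read_state(); print(s['time'],s['eef_pos'],np.round(s['eef_rot'],3),s['opening'],s['ft_force'])
a=grab('top');b=grab('scene')
print(a['o'],b['o'])
cv2.imwrite('pics/top.png',a['pixels']);cv2.imwrite('pics/scene.png',b['pixels'])
E
```

```text
0.0 [ 0.25117115 -0.57191595  0.23064513] [[ 0.916  0.402 -0.001]
 [ 0.402 -0.916  0.001]
 [-0.    -0.001 -1.   ]] 0.08564473670732231 [-0.15217139  0.27314048  0.50315954]
[ 0.30306522 -0.01825133  1.29311548] [ 0.89996986 -0.29177411  0.98413859]
```

View pics/top.png

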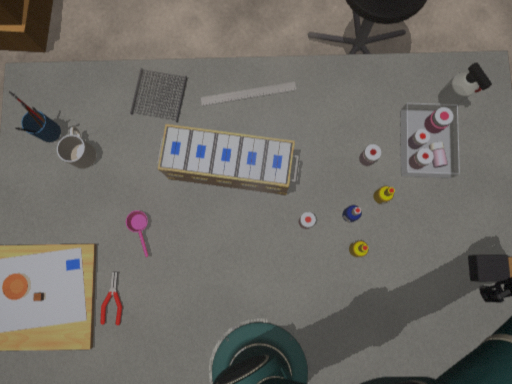

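View pics/scene.png

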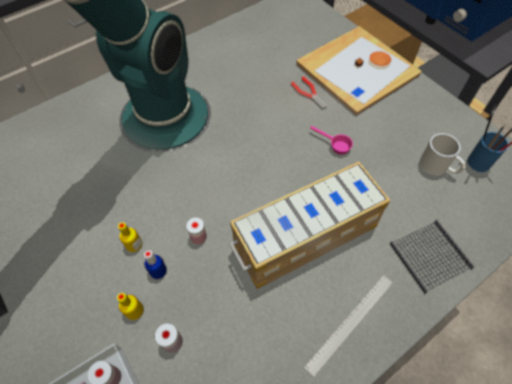

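The top view shows the box at about (228,158) with five blue plates, the blue bottle at (353,213), yellow decoys at (386,194) and (360,248), and jars at (308,220) and (372,153). The scene view agrees, with the blue bottle at (154,264).

```bash
python3 - <<'E'
from h import *
for n in ('top','scene'):
    c=grab(n); P=cloud(c); hsv=cv2.cvtColor(c['pixels'],cv2.COLOR_BGR2HSV)
    m=cv2.inRange(hsv,(100,110,60),(130,255,255)); k,l,st,ce=cv2.connectedComponentsWithStats(m)
    pts=[]
    for i in range(1,k):
        if st[i,4]<20: continue
        z=np.median(P[l==i][:,2]); r=ray(c,*ce[i],0.148); print(n,'blue',ce[i].round(1),st[i,4],'z',z.round(3),'ray148',r.round(3))
    m=cv2.inRange(hsv,(0,120,80),(8,255,255))|cv2.inRange(hsv,(172,120,80),(180,255,255)); k,l,st,ce=cv2.connectedComponentsWithStats(m)
    for i in range(1,k):
        if 4<st[i,4]<60: print(n,'red',ce[i].round(1),st[i,4],'z',np.median(P[l==i][:,2]).round(3),'ray110',ray(c,*ce[i],.11).round(3),'ray74',ray(c,*ce[i],.074).round(3))
    w=(abs(P[...,2]-.148)<.006)&(c['depth']>0)
    k,l,st,ce=cv2.connectedComponentsWithStats(w.astype(np.uint8)); i=1+np.argmax(st[1:,4]); Q=P[l==i][:,:2]
    r=cv2.minAreaRect((Q*1000).astype(np.float32)); print('box',r)
E
```

```text
top blue [ 41.3 128. ] 25 z 0.1 ray148 [0.685 0.589 0.148]
top blue [175.1 147.7] 96 z 0.148 ray148 [0.621 0.217 0.148]
top blue [200.4 151. ] 98 z 0.149 ray148 [0.61  0.148 0.148]
top blue [225.8 154.4] 98 z 0.148 ray148 [0.598 0.078 0.148]
top blue [251.  157.9] 88 z 0.149 ray148 [0.587 0.01  0.148]
top blue [277.  161.4] 93 z 0.149 ray148 [ 0.576 -0.06   0.148]
top blue [351.4 213.5] 95 z 0.063 ray148 [ 0.43  -0.254  0.148]
top blue [ 72.5 264.1] 130 z 0.023 ray148 [0.311 0.485 0.148]
top red [ 31. 110.] 7 z 0.109 ray110 [0.752 0.642 0.11 ] ray74 [0.766 0.662 0.074]
top red [443.9 115.3] 47 z 0.085 ray110 [ 0.708 -0.536  0.11 ] ray74 [ 0.72  -0.551  0.074]
top red [422.3 135.6] 23 z 0.077 ray110 [ 0.65 -0.47  0.11] ray74 [ 0.661 -0.484  0.074]
top red [372.8 151.6] 19 z 0.079 ray110 [ 0.607 -0.33   0.11 ] ray74 [ 0.616 -0.339  0.074]
top red [425.  155.5] 20 z 0.082 ray110 [ 0.593 -0.474  0.11 ] ray74 [ 0.602 -0.488  0.074]
top red [391. 190.] 9 z 0.111 ray110 [ 0.497 -0.373  0.11 ] ray74 [ 0.503 -0.384  0.074]
top red [357.3 209.8] 12 z 0.11 ray110 [ 0.444 -0.278  0.11 ] ray74 [ 
[... 764 characters left out ...]
7.5] 245 z 0.06 ray148 [ 0.501 -0.282  0.148]
scene red [504.4 147.1] 7 z 0.099 ray110 [0.75  0.631 0.11 ] ray74 [0.744 0.669 0.074]
scene red [194.4 224.8] 23 z 0.071 ray110 [ 0.446 -0.153  0.11 ] ray74 [ 0.427 -0.147  0.074]
scene red [147.5 253.5] 14 z 0.11 ray110 [ 0.443 -0.278  0.11 ] ray74 [ 0.424 -0.278  0.074]
scene red [120.8 296.2] 6 z 0.11 ray110 [ 0.496 -0.373  0.11 ] ray74 [ 0.48  -0.377  0.074]
scene red [165.5 334.1] 33 z 0.079 ray110 [ 0.624 -0.336  0.11 ] ray74 [ 0.613 -0.338  0.074]
scene red [ 98.9 372.4] 44 z 0.082 ray110 [ 0.609 -0.479  0.11 ] ray74 [ 0.597 -0.486  0.074]
box ((596.2545166015625, 78.4776382446289), (361.25439453125, 130.7315216064453), 80.94141387939453)
```

```bash
cat >> h.py <<'E'
C={i:np.array([.5978,.078])+(3-i)*.07*np.array([.1564,.9877]) for i in range(1,6)}
def go(x,y,z,yaw_y=-9.0):
    s=bot.read_state(); R=np.array(s['eef_rot']); d=np.array([x,y,z])-s['eef_pos']; a=np.radians(yaw_y)
    Y=np.array([np.cos(a),np.sin(a),0]);Z=np.array([0,0,-1.]);G=np.c_[np.cross(Y,Z),Y,Z]
    rv=cv2.Rodrigues(R.T@G)[0].ravel()
    print('t',round(s['time'],2),'pos',np.round(s['eef_pos'],4),'open',round(s['opening'],4),'ft',np.round(s['ft_force'],1),'shift now',np.round(R.T@d/.15,3),'after turn',np.round(G.T@d/.15,3),'turn',np.round(rv/(np.pi/4),3))
E
python3 -m inch '[[[0,0,0],[0,0,-0.212],0],[[0,0,0],[0,0,-0.212],0],[[0,0,0],[0,0,-0.212],0],[[0,0,0],[0,0,-0.212],0],[[0,0,0],[0,0,-0.212],0],[[0,0,0],[0,0,-0.212],0],[[0.35,0.15,0],[0,0,0],0],[[0.35,0.15,0],[0,0,0],0]]'
python3 -c "
from h import *
print(C);go(*C[5],.16)"
```

```text
time: 1.2
eef_pos: [0.3126, -0.4744, 0.2309]
eef_rot: [[0.158, 0.987, -0.0], [0.987, -0.158, 0.0], [0.0, -0.0, -1.0]]
ft_force: [0.9, 0.0, -0.6]
opening: -0.0001
finger_force: 0.0
{1: array([0.619696, 0.216278]), 2: array([0.608748, 0.147139]), 3: array([0.5978, 0.078 ]), 4: array([0.586852, 0.008861]), 5: array([ 0.575904, -0.060278])}
t 1.2 pos [ 0.3126 -0.4744  0.2309] open -0.0001 ft [ 0.9  0.  -0.6] shift now [3.004 1.296 0.474] after turn [3.001 1.302 0.473] turn [-0.    -0.001 -0.002]
```

```bash
python3 -m inch '[[[0.37,0.16,0],[0,0,0],0],[[0.37,0.16,0],[0,0,0],0],[[0.37,0.16,0],[0,0,0],0],[[0.37,0.16,0],[0,0,0],0],[[0.37,0.16,0],[0,0,0],0],[[0.37,0.16,0],[0,0,0],0],[[0.37,0.16,0],[0,0,0],0],[[0.2,0.09,0],[0,0,0],0]]'
python3 -c "
from h import *
go(*C[5],.16)"
```

```text
time: 2.2
eef_pos: [0.5584, -0.0877, 0.2313]
eef_rot: [[0.154, 0.988, 0.0], [0.988, -0.154, 0.001], [0.001, 0.0, -1.0]]
ft_force: [-0.0, -0.7, -0.1]
opening: 0.0003
finger_force: 0.0
t 2.2 pos [ 0.5584 -0.0877  0.2313] open 0.0003 ft [-0.  -0.7 -0.1] shift now [0.198 0.087 0.475] after turn [0.199 0.087 0.475] turn [ 0.    -0.001  0.003]
```

```bash
python3 -m inch '[[[0,0,0],[0,0,0],0],[[0,0,0.1],[0,0,0],0],[[0,0,0.1],[0,0,0],0],[[0,0,0.1],[0,0,0],0],[[0,0,0.1],[0,0,0],0],[[0,0,0.07],[0,0,0],0],[[0,0,0],[0,0,0],0],[[0,0,0],[0,0,0],0]]'
python3 -c "
from h import *
go(*C[5],.120)
c=grab('wrist');cv2.imwrite('pics/w1.png',c['pixels'])"
```

```text
time: 3.2
eef_pos: [0.5576, -0.0908, 0.1612]
eef_rot: [[0.157, 0.988, 0.001], [0.988, -0.157, 0.0], [0.0, 0.001, -1.0]]
ft_force: [-0.2, 0.5, -0.8]
opening: 0.0003
finger_force: 0.0
t 3.2 pos [ 0.5576 -0.0908  0.1612] open 0.0003 ft [-0.2  0.5 -0.8] shift now [0.22  0.088 0.275] after turn [0.22  0.089 0.275] turn [ 0.001 -0.    -0.001]
```

View pics/w1.png

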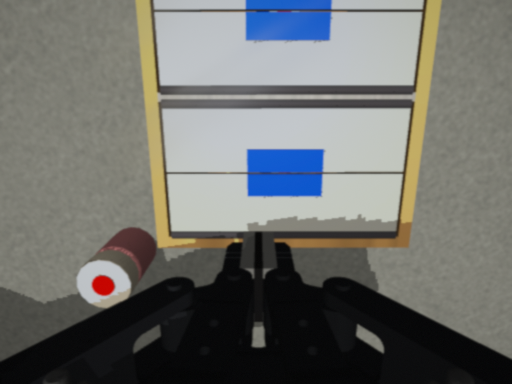

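The wrist view shows cell 5's push plate at about (285,172) with the tip short of it, at (258,240).

```bash
python3 -m inch '[[[0.1,0.045,0],[0,0,0],0],[[0.12,0.045,0],[0,0,0],0],[[0,0,0],[0,0,0],0],[[0,0,0.1],[0,0,0],0],[[0,0,0.09],[0,0,0],0],[[0,0,0.06],[0,0,0],0],[[0,0,0],[0,0,0],0],[[0,0,0],[0,0,0],0]]'
python3 -c "
from h import *
go(*C[5],.120)"
```

```text
time: 4.25
eef_pos: [0.5759, -0.0604, 0.1234]
eef_rot: [[0.157, 0.988, -0.0], [0.988, -0.157, 0.0], [0.0, -0.0, -1.0]]
ft_force: [-0.5, 0.5, 1.3]
opening: -0.0001
finger_force: 1.1
t 4.25 pos [ 0.5759 -0.0604  0.1234] open -0.0001 ft [-0.5  0.5  1.3] shift now [0.001 0.    0.023] after turn [0.001 0.    0.023] turn [-0.    -0.    -0.001]
```

```bash
python3 -m inch '[[[0,0,0.01],[0,0,0],0],[[0,0,0.01],[0,0,0],0],[[0,0,0.01],[0,0,0],0],[[0,0,0.01],[0,0,0],0],[[0,0,0],[0,0,0],0],[[0,0,0],[0,0,0],0],[[0,0,0],[0,0,0],0],[[0,0,0],[0,0,0],0]]'
```

```text
time: 5.25
eef_pos: [0.5779, -0.0604, 0.1201]
eef_rot: [[0.157, 0.988, 0.005], [0.988, -0.157, -0.001], [-0.0, 0.005, -1.0]]
ft_force: [-5.4, 0.3, 37.5]
opening: -0.0
finger_force: 19.3
```

```bash
python3 -m inch '[[[0,0,-0.03],[0,0,0],0],[[0,0,-0.17],[0,0,0],0],[[0,0,-0.17],[0,0,0],0],[[0.1,0,0],[0,0,0],0],[[0.2,0,0],[0,0,0],0],[[0.16,0,0],[0,0,0],0],[[0,0,0],[0,0,0],0],[[0,0,0],[0,0,0],0]]'
python3 -c "
from h import *
go(*C[4],.123)"
```

```text
time: 6.25
eef_pos: [0.5864, 0.0074, 0.1722]
eef_rot: [[0.157, 0.988, -0.001], [0.988, -0.157, -0.0], [-0.0, -0.001, -1.0]]
ft_force: [-0.8, 0.3, -0.2]
opening: 0.0
finger_force: 0.0
t 6.25 pos [0.5864 0.0074 0.1722] open 0.0 ft [-0.8  0.3 -0.2] shift now [0.01  0.002 0.328] after turn [0.01  0.001 0.328] turn [-0.001  0.    -0.001]
```

Down to about 0.1195 commanded, finishing slowly (contact height 0.1201+).

```bash
python3 -m inch '[[[0.01,0,0.1],[0,0,0],0],[[0,0,0.1],[0,0,0],0],[[0,0,0.08],[0,0,0],0],[[0,0,0.04],[0,0,0],0],[[0,0,0.01],[0,0,0],0],[[0,0,0.01],[0,0,0],0],[[0,0,0.01],[0,0,0],0],[[0,0,0],[0,0,0],0]]'
python3 -c "
from h import *
go(*C[4],.119)"
```

```text
time: 7.25
eef_pos: [0.5871, 0.0092, 0.1204]
eef_rot: [[0.157, 0.988, 0.0], [0.988, -0.157, 0.0], [0.0, 0.0, -1.0]]
ft_force: [0.9, -0.9, 1.5]
opening: 0.0002
finger_force: 1.1
t 7.25 pos [0.5871 0.0092 0.1204] open 0.0002 ft [ 0.9 -0.9  1.5] shift now [-0.003 -0.001  0.009] after turn [-0.003 -0.001  0.009] turn [ 0.    -0.    -0.001]
```

```bash
python3 -m inch '[[[0,0,0.005],[0,0,0],0],[[0,0,0.005],[0,0,0],0],[[0,0,0],[0,0,0],0],[[0,0,0],[0,0,0],0],[[0,0,0],[0,0,0],0],[[0,0,0],[0,0,0],0],[[0,0,0],[0,0,0],0],[[0,0,0],[0,0,0],0]]'
```

```text
time: 8.25
eef_pos: [0.5878, 0.0093, 0.1201]
eef_rot: [[0.157, 0.988, 0.002], [0.988, -0.157, -0.0], [0.0, 0.002, -1.0]]
ft_force: [-3.2, -0.4, 18.3]
opening: 0.0001
finger_force: 9.5
```

```bash
python3 -m inch '[[[0,0,-0.03],[0,0,0],0],[[0,0,-0.17],[0,0,0],0],[[0,0,-0.15],[0,0,0],0],[[0.1,0,0],[0,0,0],0],[[0.2,0,0],[0,0,0],0],[[0.165,0,0],[0,0,0],0],[[0,0,0],[0,0,0],0],[[0,0,0],[0,0,0],0]]'
python3 -c "
from h import *
go(*C[3],.1195)"
```

```text
time: 9.25
eef_pos: [0.5976, 0.078, 0.1706]
eef_rot: [[0.157, 0.988, -0.001], [0.988, -0.157, -0.0], [-0.0, -0.001, -1.0]]
ft_force: [-0.6, -0.5, 0.3]
opening: -0.0002
finger_force: 0.0
t 9.25 pos [0.5976 0.078  0.1706] open -0.0002 ft [-0.6 -0.5  0.3] shift now [0.001 0.002 0.34 ] after turn [0.001 0.001 0.34 ] turn [-0.001  0.    -0.001]
```

```bash
python3 -m inch '[[[0,0,0.1],[0,0,0],0],[[0,0,0.1],[0,0,0],0],[[0,0,0.08],[0,0,0],0],[[0,0,0.04],[0,0,0],0],[[0,0,0.01],[0,0,0],0],[[0,0,0.007],[0,0,0],0],[[0,0,0.007],[0,0,0],0],[[0,0,0],[0,0,0],0]]'
```

```text
time: 10.25
eef_pos: [0.5982, 0.0782, 0.1201]
eef_rot: [[0.157, 0.988, 0.001], [0.988, -0.157, 0.0], [0.0, 0.001, -1.0]]
ft_force: [-0.2, 0.2, 4.0]
opening: 0.0002
finger_force: 2.9
```

```bash
python3 -m inch '[[[0,0,0.007],[0,0,0],0],[[0,0,0],[0,0,0],0],[[0,0,0],[0,0,0],0],[[0,0,0],[0,0,0],0],[[0,0,0],[0,0,0],0],[[0,0,0],[0,0,0],0],[[0,0,0],[0,0,0],0],[[0,0,0],[0,0,0],0]]'
```

```text
time: 11.25
eef_pos: [0.5989, 0.0783, 0.1201]
eef_rot: [[0.157, 0.988, 0.003], [0.988, -0.157, 0.0], [0.001, 0.003, -1.0]]
ft_force: [-2.2, -0.2, 16.4]
opening: 0.0002
finger_force: 9.3
```

Cells 3–5 are occupied, so cells 1 and 2 are the empty ones. I'll confirm by feeling cell 2.

```bash
python3 -m inch '[[[0,0,-0.03],[0,0,0],0],[[0,0,-0.17],[0,0,0],0],[[0,0,-0.15],[0,0,0],0],[[0.1,0,0],[0,0,0],0],[[0.2,0,0],[0,0,0],0],[[0.165,0,0],[0,0,0],0],[[0,0,0],[0,0,0],0],[[0,0,0],[0,0,0],0]]'
python3 -m inch '[[[0,0,0.1],[0,0,0],0],[[0,0,0.1],[0,0,0],0],[[0,0,0.08],[0,0,0],0],[[0,0,0.04],[0,0,0],0],[[0,0,0.01],[0,0,0],0],[[0,0,0.01],[0,0,0],0],[[0,0,0.008],[0,0,0],0],[[0,0,0],[0,0,0],0]]'
```

```text
time: 12.25
eef_pos: [0.6086, 0.1468, 0.1704]
eef_rot: [[0.157, 0.988, -0.001], [0.988, -0.157, -0.0], [-0.0, -0.001, -1.0]]
ft_force: [0.2, 0.5, -1.3]
opening: -0.0001
finger_force: 0.0
time: 13.25
eef_pos: [0.609, 0.1469, 0.119]
eef_rot: [[0.157, 0.988, 0.0], [0.988, -0.157, 0.0], [0.0, 0.0, -1.0]]
ft_force: [1.0, -0.7, 0.8]
opening: 0.0001
finger_force: 1.1
```

Past 0.1201 with no contact. Going deeper, carefully, to about 52 mm below the mouth.

```bash
python3 -m inch '[[[0,0,0.01],[0,0,0],0],[[0,0,0.01],[0,0,0],0],[[0,0,0.03],[0,0,0],0],[[0,0,0.04],[0,0,0],0],[[0,0,0.04],[0,0,0],0],[[0,0,0.03],[0,0,0],0],[[0,0,0],[0,0,0],0],[[0,0,0],[0,0,0],0]]'
```

```text
time: 14.25
eef_pos: [0.6087, 0.1469, 0.0947]
eef_rot: [[0.157, 0.988, -0.001], [0.988, -0.157, -0.0], [-0.0, -0.001, -1.0]]
ft_force: [-0.8, -0.1, -2.7]
opening: 0.0
finger_force: 2.7
```

```bash
python3 -m inch '[[[0,0,-0.2],[0,0,0],0],[[0,0,-0.35],[0,0,0],0],[[0,0,-0.35],[0,0,0],0],[[-0.2,-0.05,0],[0,0,0],0.7],[[-0.37,-0.08,0],[0,0,0],0.7],[[-0.37,-0.08,0],[0,0,0],0.7],[[-0.37,-0.08,0],[0,0,0],0.7],[[-0.37,-0.08,0],[0,0,0],0.7]]'
python3 -m inch '[[[-0.37,-0.08,0],[0,0,0],0.7],[[-0.37,-0.08,0],[0,0,0],0.7],[[-0.3,-0.07,0],[0,0,0],0.7],[[-0.1,-0.02,0],[0,0,0],0.7],[[0,0,0],[0,0,0],0.7],[[0,0,0],[0,0,0],0.7],[[0,0,0],[0,0,0],0.7],[[0,0,0],[0,0,0],0.7]]'
python3 - <<'E'
from h import *
go(.4435,-.278,.077)
c=grab('wrist');cv2.imwrite('pics/w2.png',c['pixels'])
hsv=cv2.cvtColor(c['pixels'],cv2.COLOR_BGR2HSV)
m=cv2.inRange(hsv,(0,150,80),(8,255,255))|cv2.inRange(hsv,(172,150,80),(180,255,255)); k,l,st,ce=cv2.connectedComponentsWithStats(m)
for i in range(1,k):
    if st[i,4]>20: print(ce[i].round(1),st[i,4],ray(c,*ce[i],.11).round(4))
E
```

```text
time: 15.25
eef_pos: [0.5137, -0.0948, 0.2304]
eef_rot: [[0.157, 0.988, 0.001], [0.988, -0.157, -0.0], [-0.0, 0.001, -1.0]]
ft_force: [1.6, -0.6, 0.4]
opening: 0.0599
finger_force: 0.0
time: 16.25
eef_pos: [0.4509, -0.2554, 0.2299]
eef_rot: [[0.156, 0.988, 0.0], [0.988, -0.156, 0.0], [0.0, -0.0, -1.0]]
ft_force: [-0.6, 0.1, -0.1]
opening: 0.0601
finger_force: 0.0
t 16.25 pos [ 0.4509 -0.2554  0.2299] open 0.0601 ft [-0.6  0.1 -0.1] shift now [-0.156 -0.025  1.02 ] after turn [-0.156 -0.025  1.02 ] turn [-0. -0.  0.]
[206.9  52.2] 328 [ 0.4298 -0.1507  0.11  ]
[253.  211.5] 162 [ 0.4433 -0.2787  0.11  ]
[441.3 232.4] 221 [ 0.599  -0.3227  0.11  ]
[137.4 244.6] 132 [ 0.3397 -0.2929  0.11  ]
[327.6 301.5] 94 [ 0.4963 -0.3749  0.11  ]
```

View pics/w2.png

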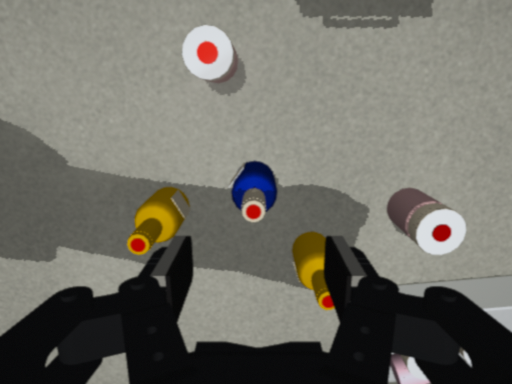

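The wrist view confirms the blue bottle's red dot at (253,211), i.e. (0.443, -0.279), clear of the two yellow decoys.

```bash
python3 -m inch '[[[-0.16,-0.025,0],[0,0,0],0.7],[[0,0,0],[0,0,0],0.7],[[0,0,0.2],[0,0,0],0.7],[[0,0,0.3],[0,0,0],0.7],[[0,0,0.3],[0,0,0],0.7],[[0,0,0.15],[0,0,0],0.7],[[0,0,0.07],[0,0,0],0.7],[[0,0,0],[0,0,0],0.7]]'
python3 -c "
from h import *
go(.4433,-.2785,.077)"
```

```text
time: 17.3
eef_pos: [0.4432, -0.2789, 0.0769]
eef_rot: [[0.157, 0.988, -0.0], [0.988, -0.157, 0.0], [0.0, -0.0, -1.0]]
ft_force: [-0.5, 0.4, 0.6]
opening: 0.0598
finger_force: 0.0
t 17.3 pos [ 0.4432 -0.2789  0.0769] open 0.0598 ft [-0.5  0.4  0.6] shift now [ 0.003  0.    -0.   ] after turn [ 0.003  0.    -0.   ] turn [-0.    -0.    -0.001]
```

```bash
python3 -m inch '[[[0,0,0],[0,0,0],0],[[0,0,0],[0,0,0],0],[[0,0,0],[0,0,0],0],[[0,0,0],[0,0,0],0],[[0,0,0],[0,0,0],0],[[0,0,0],[0,0,0],0],[[0,0,-0.03],[0,0,0],0],[[0,0,-0.1],[0,0,0],0]]' 50
python3 -m inch '[[[0,0,-0.25],[0,0,0],0],[[0,0,-0.3],[0,0,0],0],[[0,0,-0.3],[0,0,0],0],[[0,0,-0.3],[0,0,0],0],[[0,0,-0.05],[0,0,0],0],[[0,0,0],[0,0,0],0],[[0,0,0],[0,0,0],0],[[0,0,0],[0,0,0],0]]'
python3 -c "
from h import *
go(*C[2],.27)"
```

```text
time: 18.3
eef_pos: [0.4426, -0.279, 0.0967]
eef_rot: [[0.157, 0.988, -0.001], [0.988, -0.157, 0.001], [0.001, -0.001, -1.0]]
ft_force: [-0.9, 0.6, -1.3]
opening: 0.0187
finger_force: 48.9
time: 19.3
eef_pos: [0.4427, -0.279, 0.2754]
eef_rot: [[0.157, 0.988, -0.001], [0.988, -0.157, 0.001], [0.001, -0.002, -1.0]]
ft_force: [-0.2, -0.5, -2.7]
opening: 0.0189
finger_force: 49.3
t 19.3 pos [ 0.4427 -0.279   0.2754] open 0.0189 ft [-0.2 -0.5 -2.7] shift now [2.98  0.647 0.038] after turn [2.979 0.649 0.036] turn [-0.002 -0.001 -0.001]
```

```bash
python3 -m inch '[[[0.1,0.02,0],[0,0,0],0],[[0.2,0.04,0],[0,0,0],0],[[0.3,0.07,0],[0,0,0],0],[[0.35,0.08,0],[0,0,0],0],[[0.35,0.08,0],[0,0,0],0],[[0.35,0.08,0],[0,0,0],0],[[0.35,0.07,0],[0,0,0],0],[[0.35,0.07,0],[0,0,0],0]]'
python3 -m inch '[[[0.3,0.07,0],[0,0,0],0],[[0.2,0.04,0],[0,0,0],0],[[0.13,0.03,0],[0,0,0],0],[[0,0,0],[0,0,0],0],[[0,0,0],[0,0,0],0],[[0,0,0],[0,0,0],0],[[0,0,0],[0,0,0],0],[[0,0,0],[0,0,0],0]]'
python3 -c "
from h import *
go(*C[2],.237)
for n in ('scene','wrist'): c=grab(n);cv2.imwrite('pics/%s3.png'%n,c['pixels'][60:300,200:460] if n=='scene' else c['pixels'])"
```

```text
time: 20.3
eef_pos: [0.5741, 0.0596, 0.2763]
eef_rot: [[0.157, 0.988, -0.0], [0.988, -0.157, 0.0], [0.0, -0.0, -1.0]]
ft_force: [1.3, -1.0, -1.4]
opening: 0.0186
finger_force: 49.3
time: 21.3
eef_pos: [0.6096, 0.1465, 0.2765]
eef_rot: [[0.158, 0.987, 0.0], [0.987, -0.158, -0.0], [-0.0, 0.0, -1.0]]
ft_force: [-0.0, 0.1, -2.0]
opening: 0.019
finger_force: 49.2
t 21.3 pos [0.6096 0.1465 0.2765] open 0.019 ft [-0.   0.1 -2. ] shift now [ 0.003 -0.007  0.263] after turn [ 0.003 -0.007  0.263] turn [ 0.     0.    -0.002]
```

View pics/scene3.png

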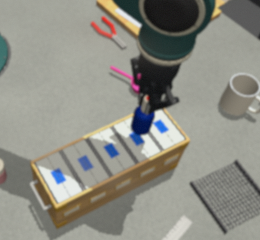

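View pics/wrist3.png

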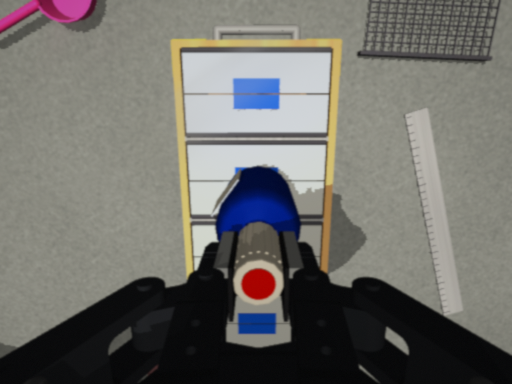

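Wrist view shows the bottle upright over the second cell (its plate hidden near (256,175), with cell 1's at (256,93)).

```bash
python3 -m inch '[[[0.003,-0.007,0.1],[0,0,0],0],[[0,0,0.12],[0,0,0],0],[[0,0,0.12],[0,0,0],0],[[0,0,0.12],[0,0,0],0],[[0,0,0.12],[0,0,0],0],[[0,0,0.12],[0,0,0],0],[[0,0,0.12],[0,0,0],0],[[0,0,0.12],[0,0,0],0]]'
python3 -c "
from h import *
go(*C[2],.087)"
```

```text
time: 22.4
eef_pos: [0.6086, 0.1474, 0.1341]
eef_rot: [[0.157, 0.988, -0.0], [0.988, -0.157, 0.0], [0.0, -0.0, -1.0]]
ft_force: [0.9, -0.5, -2.4]
opening: 0.0187
finger_force: 49.1
t 22.4 pos [0.6086 0.1474 0.1341] open 0.0187 ft [ 0.9 -0.5 -2.4] shift now [-0.002  0.001  0.314] after turn [-0.002  0.001  0.314] turn [-0.    -0.    -0.001]
```

```bash
python3 -m inch '[[[0,0,0.1],[0,0,0],0],[[0,0,0.1],[0,0,0],0],[[0,0,0.05],[0,0,0],0],[[0,0,0.03],[0,0,0],0],[[0,0,0.015],[0,0,0],0],[[0,0,0.01],[0,0,0],0],[[0,0,0],[0,0,0],0],[[0,0,0],[0,0,0],0]]'
```

```text
time: 23.4
eef_pos: [0.6088, 0.1474, 0.0898]
eef_rot: [[0.157, 0.988, 0.0], [0.988, -0.157, 0.0], [0.0, 0.0, -1.0]]
ft_force: [0.1, -0.3, -2.7]
opening: 0.0184
finger_force: 50.0
```

```bash
python3 -m inch '[[[0,0,0.01],[0,0,0],0],[[0,0,0.007],[0,0,0],0],[[0,0,0.004],[0,0,0],0],[[0,0,0],[0,0,0],0],[[0,0,0],[0,0,0],0],[[0,0,0],[0,0,0],0],[[0,0,0],[0,0,0],0],[[0,0,0],[0,0,0],0]]'
```

```text
time: 24.4
eef_pos: [0.609, 0.1477, 0.0878]
eef_rot: [[0.157, 0.988, 0.001], [0.988, -0.157, 0.0], [0.0, 0.001, -1.0]]
ft_force: [-5.0, -1.7, 16.7]
opening: 0.0187
finger_force: 53.0
```

On the floor. Relax the pressure, open partly, then come straight out.

```bash
python3 -m inch '[[[0,0,-0.007],[0,0,0],0],[[0,0,0],[0,0,0],0],[[0,0,0],[0,0,0],0.3],[[0,0,0],[0,0,0],0.4],[[0,0,0],[0,0,0],0.5],[[0,0,0],[0,0,0],0.55],[[0,0,0],[0,0,0],0.55],[[0,0,0],[0,0,0],0.55]]'
```

```text
time: 25.4
eef_pos: [0.6085, 0.1475, 0.0875]
eef_rot: [[0.157, 0.988, -0.0], [0.988, -0.157, -0.0], [-0.0, -0.0, -1.0]]
ft_force: [-1.9, -1.1, -1.5]
opening: 0.0472
finger_force: 1.9
```

```bash
python3 -m inch '[[[0,0,-0.05],[0,0,0],0.55],[[0,0,-0.1],[0,0,0],0.55],[[0,0,-0.1],[0,0,0],0.55],[[0,0,-0.15],[0,0,0],0.55],[[0,0,-0.2],[0,0,0],0.55],[[0,0,-0.3],[0,0,0],0.55],[[0,0,-0.3],[0,0,0],0.55],[[0,0,0],[0,0,0],0.55]]'
python3 -m inch '[[[0,-0.2,0],[0,0,0],0.55],[[0,-0.3,0],[0,0,0],0.55],[[0,-0.3,0],[0,0,0],0.55],[[0,-0.2,0],[0,0,0],0.55],[[0,0,0],[0,0,0],0.55],[[0,0,0],[0,0,0],0.55],[[0,0,0],[0,0,0],0.55],[[0,0,0],[0,0,0],0.55]]'
python3 -c "
from h import *
go(*C[2],.237)
c=grab('top');cv2.imwrite('pics/end.png',cv2.resize(c['pixels'][100:280,120:420],None,fx=2.5,fy=2.5))"
```

```text
time: 26.4
eef_pos: [0.61, 0.1483, 0.2725]
eef_rot: [[0.157, 0.988, 0.007], [0.988, -0.157, 0.001], [0.002, 0.006, -1.0]]
ft_force: [-0.5, -0.0, -0.2]
opening: 0.0471
finger_force: 0.0
time: 27.4
eef_pos: [0.4609, 0.171, 0.2674]
eef_rot: [[0.158, 0.987, -0.001], [0.987, -0.158, 0.0], [0.0, -0.001, -1.0]]
ft_force: [-1.3, 0.3, -0.9]
opening: 0.0468
finger_force: 0.0
t 27.4 pos [0.4609 0.171  0.2674] open 0.0468 ft [-1.3  0.3 -0.9] shift now [-0.002  0.999  0.202] after turn [-0.003  0.999  0.203] turn [-0.001 -0.    -0.002]
```

View pics/end.png

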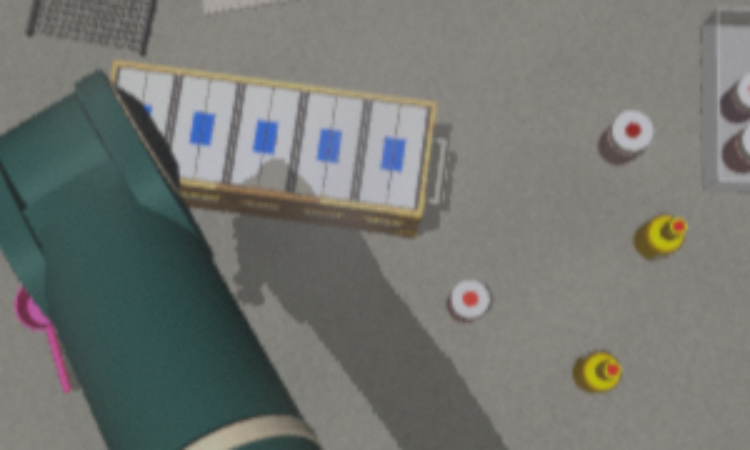

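The flaps over cell 2 (plate at (202,128)) are closed. The bottle is no longer on the bench, and the jars, yellow decoys and sifter are where they were.

```bash
python3 -c "
from cell import bot
print(bot.finish_job())"
```

```text
the job is handed in; nothing more can be done
None
```

I put the blue bottle away upright on the floor of cell 2, with the flaps closed over it and nothing else on the bench moved; the job is handed in at about 27 s, but the interface gave no verdict.

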